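# Close the specimen holder and hold the hand lens at focal height

### The arm

A 6-joint arm with a two-finger parallel gripper is mounted at the origin on the work surface. World frame = base frame: x ahead of the robot, y to its left, z up, the work surface at z = 0. Lengths are in mm, angles in rad, forces in N, time in s.
With the tool pointing down it reaches from about 325 to 900 mm from the base axis. Payload 3.5 kg.
Tool frame: the origin (TCP) lies between the finger pads, 19 mm behind the fingertips; this is the grasp point; z points along the fingers, y is the line along which they close (so a half turn about z gives the same grasp; the last joint's range is limited). The gripper opens to 85 mm and grips with 20 to 120 N. Pads are 22 mm wide; open, the fingers measure 114 mm over their backs; the gripper's body (76 mm by 85 mm) begins 54 mm behind the grasp point. The pads swing forward as they close: fully open they stand 13 mm farther back than shut.
Start: joints at [1.177, 0.276, -0.026, 1.268, 0, 1.467], TCP at [179.206, 598.755, 250.013] pointing down, gripper open.
Joint ranges: [-3.12, 3.12], [-0.85, 1.88], [-1.08, 1.24], [-1.95, 2.15], [-1.57, 1.53], [-3.14, 3.14]. Speed limits (rad/s): [2.57, 2.57, 3.14, 3.14, 3.14, 3.14].

### API

Orientations are given as a unit quaternion [w, x, y, z].
In Python, from rig import * gives the robot as it stands.
- The arm moves only by the tool apply_moves, never from a script. Its argument "moves" is a list of rows, each an object of numbers: "tx", "ty", "tz": the shift along the tool's x, y, z each as a share of 25 cm, from -1 to 1; "rx", "ry", "rz": the turn, a rotation vector about the tool's x, y, z each as a share of pi/4 rad, from -1 to 1. A call has 1 to 20 rows; each row is the pose to reach, as a shift and turn from the pose commanded when the call began, along the tool's axes at that moment; what a row does not reach only later rows make up. A row lasts 1/8 s, in which the tool goes at most 62.5 mm and 10.7 degrees, less where a joint would pass 70% of its speed; a pose out of reach is approached as far as the arm can. A call with a number of a shift or a turn outside -1 to 1 is refused whole. A call with a gripper value outside its range is refused whole. "gripper" is the opening, from 0 (shut) to 1 (fully open), set as the call begins (left out, the last holds). The fingers move at their own pace and stop on an object; "force" is the grip in N (left out, the last holds). Time passes only in rows, so rows that repeat a pose let the fingers close. It gives the time, the measured TCP pose, the force, the opening and the grip force at its end, in the units of the state.
- observe(): the state, without advancing time (a new reading comes with each control period).
- get_image(name): name is "scene" or "top"; returns the picture (384x512x3 uint8, red, green, blue); there is no depth.
- camera_model(name): a dict with "fovy" (degrees; the focal length in pixels is half the picture's height over the tangent of half this angle, whatever the lens; pixels are square), "cx", "cy" (the principal point, pixels), "dist" ([k1, k2, p1, p2, k3] as OpenCV has them; the pictures are not rectified), "xyz" and "rotation" of the camera in the world. Camera axes: x right, y down, z forward; pixel columns grow to the right and rows downward; lengths in mm; the calibration is good to about 2 mm. A picture is of the moment at which its call begins. camera_model takes no time and is no camera call.
- hand_in(): hands the job in; it is judged then, once.
The state is a dict: "time": time; "joints": joint angles; "joint_velocities": joint speeds; "joint_torque": joint torques, N m; "tool_pos": TCP position; "tcp_rot": TCP orientation; "force": force on the tool from outside, world axes, zero at the start; "wrist_torque": the same for the moment, N m; "gripper_width": finger opening in mm; "grip_force": force on a finger pad.
Only numpy, scipy, OpenCV 4.12 (cv2) and the standard library are available. Lean on these libraries where they do the work, as an engineer would, in place of code of your own. Each camera call takes 0.05 s, during which the arm holds its last target. There are 200 camera calls.

### The job

Get the etched steel slice ready for a look: gently lower the holder's hinged window frame until it lies fully closed over the slice, and only then pick up the hand lens by its handle. Hold the lens level and centred over the slice in the window, the middle of the lens at the focal height marked by the orange jaw tip of the height gauge, and finish there with the lens held steady in the gripper, not put down. Do not bump the lens against the holder or the gauge, and leave the gauge's setting, the steel bars, the test block and the caliper alone.

Things in the scene. Friction and masses are not known exactly. Their poses are not given: they have to be found in the camera images.
- holder: Specimen holder standing firmly on the bench: aluminium base 150 mm along its x, 120 mm along its y, top face 36 mm above the bench; origin at the centre of its underside, z up. Hinge along its y axis at the +x end, which faces away from the robot (within 0.3 rad), so the frame opens away from the robot; a round seat in the middle holds the slice.
- holder_seat (a point): Point on the holder's middle, 35.5 mm above the bench: where the slice's upper face should be.
- frame (a joint): Angle of the holder's hinged window frame (rad): 0 fully closed flat on the base, growing as it opens upward, up to 1.6. Friction hinge: it stays at any angle where it is left and moves with a push of about 1 to 4 N near the tab; no spring, no latch. It starts well open.
- frame_hinge (a point): Middle of the hinge axis, on the holder, 62 mm towards the holder's +x from its centre, 36 mm above the bench.
- frame_tab (a point): Middle of the outer face (upper when closed) of the red tab on the frame's free edge, 134 mm from the hinge axis. Frame: dark plate 6 mm thick, 110 mm wide, reaching 123 mm from the hinge axis, which lies in its underside; round 37 mm window 62 mm from the axis, over the slice when closed. Tab: 44 mm wide, 10 mm thick, 121 to 147 mm from the axis.
- slice_face (a point): Centre of the upper face of the etched steel slice, a loose disc of diameter 44 mm and 10 mm thick, lying in the holder's seat, with grey rings on its face.
- loupe: Hand lens with a red handle, lying flat on the bench, 0.15 kg (may vary by a third). Origin under the lens centre on its underside, z up (square to the lens), the handle points to its -x. Black rim of diameter 76 mm, 16 mm thick; clear lens of diameter 66 mm; flat-sided handle 16 mm wide and 16 mm high from 52 to 157 mm from the lens centre.
- loupe_lens (a point): Centre of the lens, at mid-thickness (8 mm above the underside).
- loupe_grip (a point): Point inside the handle, 75 mm from the lens centre, close to the balance point, at mid-height: a good place to grip.
- gauge: Digital height gauge standing firmly on the bench beside the holder, on the robot's left: base 100 x 70 x 36 mm, column up to 325 mm; origin at the centre of its underside. Its jaw points to its -x, roughly towards the holder.
- gauge_tip (a point): Point of the gauge's orange jaw, at mid-thickness of the 8 mm thick jaw, 65 mm from the gauge's origin: its height above the bench is the set focal height, to which the lens centre is to be raised. The slide is locked.
- bar_a: Upright steel bar with a copper band, 32 mm diameter, 85 mm high; origin under its centre.
- bar_b: Upright steel bar with a copper band, 36 mm diameter, 110 mm high; origin under its centre.
- bar_c: Upright steel bar with a copper band, 30 mm diameter, 70 mm high; origin under its centre.
- bar_d: Upright steel bar with a copper band, 24 mm diameter, 120 mm high; origin under its centre.
- test_block: Round steel hardness test block lying flat, 64 mm diameter, 16 mm high; origin under its centre.
- caliper: Digital caliper lying flat behind the holder, 230 mm long along its x, up to 13 mm high; origin under the middle of its beam.
Not all that is in view belongs to the job. What is shaped like the loupe but green is not meant.

How it is judged:
By the outcome, as a careful person would: the job done as asked, in the order asked, and still so for the second after the job is handed in, while the arm keeps its last pose, push and grip.
It also fails if it takes over 58 s, if anything falls off the work surface, if the arm or the gripper's body presses on something with over 40 N, if the wrist force passes 120 N, or if a joint passes its speed limit or range.

## Working session

There is one attempt and no reset: what is moved stays moved. The work goes in short steps, Python scripts to look and compute and a tool call to move; the robot and the scene stay as the last step left them, time stands still between calls to the robot, and variables do not carry over. Pictures are saved under pics/ and viewed, at most 10 in all, crops included, and the job is handed in when it is done.

Besides the shell and the picture viewer there is one more tool, called after "Request:" as name([rows], argument=value, ...), one row to a line, values as JSON. apply_moves: Moves the arm, as the interface text tells. Shift numbers are shares of 25 cm and turn numbers shares of pi/4 rad, none past 1 either way. Its arguments: {"type":"object","properties":{"moves":{"type":"array","items":{"type":"object","properties":{"tx":{"type":"number"},"ty":{"type":"number"},"tz":{"type":"number"},"rx":{"type":"number"},"ry":{"type":"number"},"rz":{"type":"number"}}}},"gripper":{"type":"number"},"force":{"type":"number"}},"required":["moves"]}

```bash
mkdir -p pics; ls; python3 - <<'E'
from rig import *
import cv2
for n in("scene","top"):
    im=get_image(n); cv2.imwrite(f"pics/{n}0.png",im[:,:,::-1]); print(camera_model(n))
print(observe())
E
```

```text
pics
{'fovy': 48.96108108678011, 'cx': 261.29644593303834, 'cy': 189.83188397595407, 'dist': array([-0.10437084,  0.        ,  0.        ,  0.        ,  0.        ]), 'xyz': array([1321.29466388, -507.5851199 ,  844.02554351]), 'rotation': array([-0.36729823,  0.78514399,  0.44647803, -0.22203219])}
{'fovy': 46.41875782765338, 'cx': 254.27258120112475, 'cy': 186.41228325646142, 'dist': array([0.04386468, 0.        , 0.        , 0.        , 0.        ]), 'xyz': array([ 409.25887557,  -49.88247398, 1391.75707848]), 'rotation': array([-0.03020629,  0.71593989, -0.69724875,  0.01902197])}
{'time': 0.1, 'joints': array([ 1.17658995e+00,  2.77080121e-01, -2.77639255e-02,  1.26801767e+00,
       -6.82963636e-06,  1.46741807e+00]), 'joint_velocities': array([ 9.89929312e-04, -1.14827344e-03,  4.58097419e-03,  6.79676464e-05,
       -1.69048023e-03, -5.47021749e-04]), 'joint_torque': array([ 3.00202064e-04, -4.46710038e+01,  2.96127874e+01,  8.47381074e-03,
       -6.94885421e-05, -4.45260511e-06]), 'tool_pos': array([178.9502071 , 598.11972598, 248.9475857 ]), 'tcp_rot': array([-2.50974066e-04,  1.44902049e-01,  9.89445466e-01, -1.00173770e-03]), 'force': array([ 0.12520727,  0.50232998, -0.06823022]), 'wrist_torque': array([ 0.02540833, -0.03791122,  0.03594452]), 'grip_force': 0.0, 'gripper_width': 85.08088581128425}
```

```bash
python3 -c "
import cv2
for n in('scene','top'):
    im=cv2.imread(f'pics/{n}0.png'); cv2.imwrite(f'pics/{n}0b.png',cv2.resize(im,(800,600),interpolation=cv2.INTER_CUBIC))"
```

```text
(no output)
```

View pics/scene0b.png

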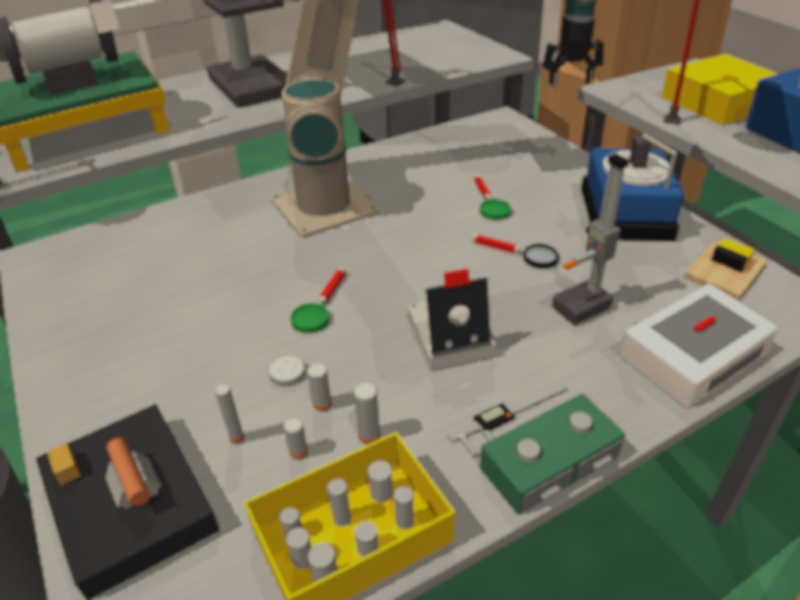

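View pics/top0b.png

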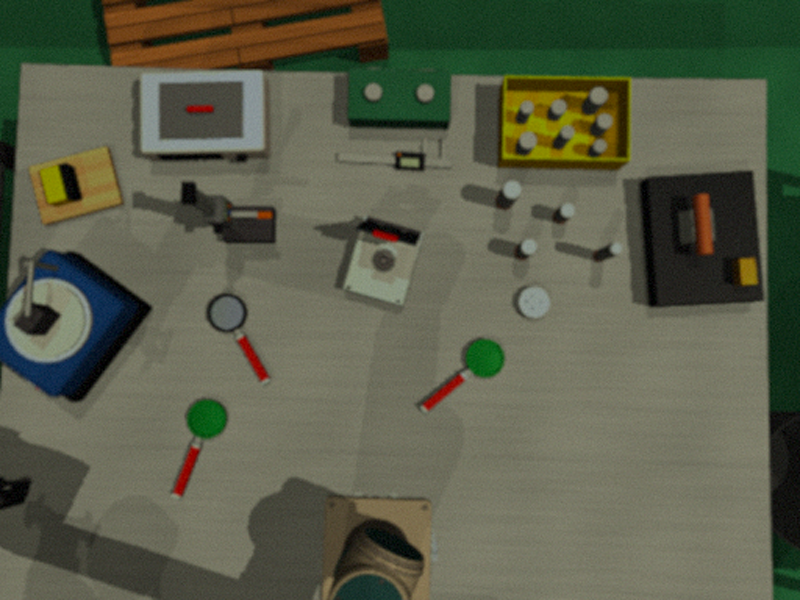

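The top view shows three lens-shaped tools. Two have green discs, at (207,418) and (485,358). The third is clear with a black rim, at (228,312), handle ending near (266,380). The third fits, since green ones are not meant. The holder's slice is at (384,260), the red tab at (385,236) and the orange jaw near (265,215). In the scene view the jaw tip is at (567,265).

```bash
cat > h.py <<'E'
import numpy as np, cv2
from scipy.spatial.transform import Rotation as R
from rig import *
def cam(n):
    m=camera_model(n); f=192/np.tan(np.radians(m['fovy'])/2)
    K=np.array([[f,0,m['cx']],[0,f,m['cy']],[0,0,1]])
    return K,np.array(m['dist']),np.array(m['xyz']),R.from_quat(m['rotation'],scalar_first=True).as_matrix()
def proj(n,P):
    K,d,c,r=cam(n); P=np.atleast_2d(P).astype(float)
    return cv2.projectPoints(P,cv2.Rodrigues(r.T)[0],-r.T@c,K,d)[0][:,0]
def ray(n,uv):
    K,d,c,r=cam(n); q=cv2.undistortPoints(np.array([[uv]],float),K,d)[0,0]
    return c,r@np.array([q[0],q[1],1])
def atz(n,uv,z):
    c,v=ray(n,uv); return c+v*(z-c[2])/v[2]
def tri(uvt,uvs):
    a,u=ray('top',uvt); b,w=ray('scene',uvs)
    s=np.linalg.lstsq(np.c_[u,-w],b-a,rcond=None)[0]; p,q=a+s[0]*u,b+s[1]*w
    return (p+q)/2,np.linalg.norm(p-q)
E
python3 - <<'E'
from h import *
t=cv2.imread('pics/top0.png');s=cv2.imread('pics/scene0.png')
def crop(im,x,y,w=80,h=60):
    c=cv2.resize(im[y:y+h,x:x+w],(400,300),interpolation=cv2.INTER_CUBIC)
    for i in range(0,w,10): cv2.line(c,(i*5,0),(i*5,6 if i%20 else 14),(0,255,255),1)
    for i in range(0,h,10): cv2.line(c,(0,i*5),(6 if i%20 else 14,i*5),(0,255,255),1)
    return c
a=np.vstack([np.hstack([crop(t,210,137),crop(t,120,185)]),np.hstack([crop(t,115,110),crop(s,340,130)])])
cv2.imwrite('pics/comp.png',a)
a=np.vstack([np.hstack([crop(s,255,167,),crop(s,295,140)])])
cv2.imwrite('pics/comp2.png',a)
E
```

```text
(no output)
```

View pics/comp.png

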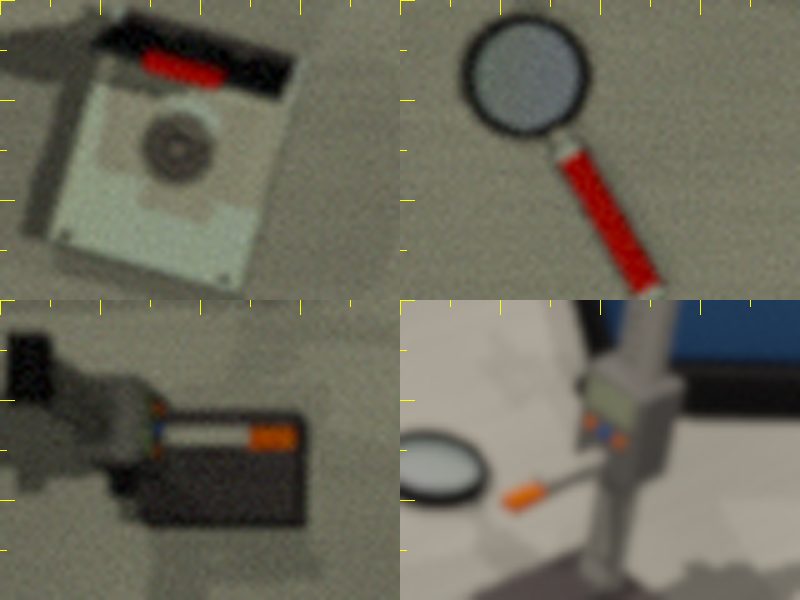

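View pics/comp2.png

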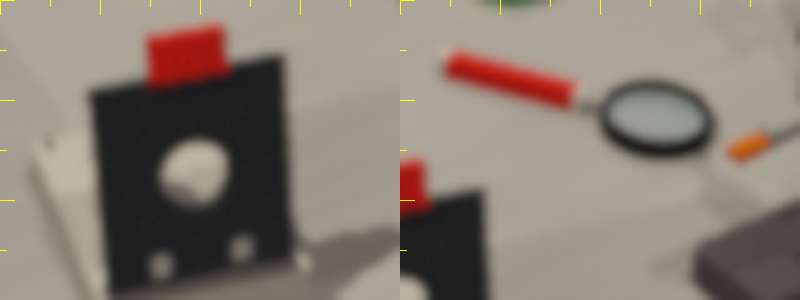

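The crop confirms the clear, black-rimmed lens with the red handle as the loupe; the frame stands close to upright. Next I compute positions.

```bash
python3 - <<'E'
from h import *
np.set_printoptions(precision=1,suppress=True)
T=lambda x0,y0,x,y:(x0+(x+.5)/5-.5,y0+(y+.5)/5-.5)
sl=atz('top',T(210,137,178,148),35.5);print('slice',sl)
fl=atz('top',T(210,137,50,240),36);fr=atz('top',T(210,137,240,290),36);print('corners',fl,fr,np.linalg.norm(fl-fr))
d=fl-fr;yaw=np.arctan2(-d[0],d[1]);print('yaw',yaw)
hx=np.array([np.cos(yaw),np.sin(yaw),0]);hy=np.array([-hx[1],hx[0],0]);print('centre from corners',(fl+fr)/2+75*hx)
L=atz('top',T(120,185,126,75),14);E=atz('top',T(120,185,250,290),12);S=atz('top',T(120,185,172,155),14)
print('lens',L,E,S,np.linalg.norm(L-E),np.linalg.norm(L-S),'dir',np.arctan2(*(L-E)[1::-1]))
print('tip',tri(T(115,110,298,138),T(340,130,105,200)))
print('orange mid',tri(T(115,110,273,138),T(340,130,124,196)))
# frame angle: tab outer corners in scene
hinge=sl+62*hx; hinge[2]=36
for n,uvs in(('scene',[T(255,167,149,38),T(255,167,223,27),T(255,167,153,87),T(255,167,230,74)]),):print(np.array(uvs))
for th in np.arange(1.1,1.65,.1):
    u=-np.cos(th)*hx+np.array([0,0,np.sin(th)]); n=np.sin(th)*hx+np.array([0,0,np.cos(th)])
    # closed: outer = +z ; opened: outer faces +x
    P=[hinge+147*u+8*n+s*22*hy for s in(-1,1)]+[hinge+123*u+8*n+s*22*hy for s in(-1,1)]
    print(th.round(2),proj('scene',P).ravel(),proj('top',[hinge+147*u+3*n+s*22*hy for s in(-1,1)]).ravel())
print('top red seen',T(210,137,143,65),T(210,137,226,70), T(210,137,147,52), T(210,137,225,84))
E
```

```text
slice [564.6   2.2  35.5]
corners [506.3  78.4  36. ] [478.9 -37.9  36. ] 119.43901971515723
yaw -0.23143525431345616
centre from corners [565.6   3.   36. ]
lens [455.6 309.4  14. ] [326. 228.  12.] [407.2 278.9  14. ] 153.09314922109346 57.202983780318014 dir 0.5606698629187483
tip (array([630.6, 202. , 134.8]), np.float64(0.3787926866376923))
orange mid (array([630.7, 216.7, 132.1]), np.float64(0.5933003537904044))
[[284.4 174.2]
 [299.2 172. ]
 [285.2 184. ]
 [300.6 181.4]]
1.1 [281.4 171.7 296.9 168.6 282.7 180.4 298.1 177.2] [251.  163.4 235.6 159.3]
1.2 [283.2 173.1 298.8 169.9 284.1 181.7 299.7 178.5] [252.3 158.4 236.8 154.3]
1.3 [285.  175.  300.8 171.8 285.7 183.4 301.3 180.1] [253.6 153.2 238.  149.2]
1.4 [286.9 177.4 302.8 174.2 287.2 185.6 303.  182.3] [254.9 148.  239.3 143.9]
1.5 [288.8 180.5 304.9 177.2 288.8 188.2 304.8 184.8] [256.2 142.7 240.6 138.7]
1.6 [290.8 184.  307.  180.6 290.5 191.2 306.5 187.8] [257.6 137.6 242.  133.5]
top red seen (238.2, 149.6) (254.8, 150.6) (239.0, 147.0) (254.6, 153.4)
```

```bash
cat >> h.py <<'E'
np.set_printoptions(precision=3,suppress=True)
sl=np.array([565.1,2.6,35.5]); yaw=-0.231
hx=np.array([np.cos(yaw),np.sin(yaw),0]); hy=np.array([-hx[1],hx[0],0]); H=sl+62*hx; H[2]=36
def down(a):  # tool pointing down with tool x at world angle a
    x=np.array([np.cos(a),np.sin(a),0]); z=np.array([0,0,-1.]); return np.c_[x,np.cross(z,x),z]
def show(targets,Rt=None):
    o=observe(); r=R.from_quat(o['tcp_rot'],scalar_first=True).as_matrix()
    print('tcp',o['tool_pos'],'t',o['time'],'xang',np.arctan2(r[1,0],r[0,0]),'f',o['force'])
    rv=np.zeros(3) if Rt is None else R.from_matrix(r.T@Rt).as_rotvec()
    for t in np.atleast_2d(targets): print(t,'->',r.T@(t-o['tool_pos'])/250,rv/(np.pi/4))
def push(th,t,r=134,tip=19):  # TCP for tip corner at r along frame, t off its underside
    u=-np.cos(th)*hx+np.array([0,0,np.sin(th)]); n=np.sin(th)*hx+np.array([0,0,np.cos(th)])
    return H+r*u+t*n+11*hx+np.array([0,0,tip])
E
python3 - <<'E'
from h import *
b=push(1.3,40); print(b)
show([[340,400,330],[340,400,330],[*b[:2],330]],down(np.pi+yaw))
E
```

```text
[638.787 -14.731 194.817]
tcp [178.95  598.12  248.948] t 0.1 xang 2.8507643334445314 f [ 0.125  0.502 -0.068]
[340. 400. 330.] -> [-0.844 -0.575 -0.323] [-0.003 -0.    -0.076]
[340. 400. 330.] -> [-0.844 -0.575 -0.323] [-0.003 -0.    -0.076]
[638.787 -14.731 330.   ] -> [-2.465 -1.822 -0.321] [-0.003 -0.    -0.076]
```

Request:
apply_moves([
  {"tx": -0.83,"ty": -0.61,"tz": -0.32,"rz": -0.076},
  {"tx": -0.83,"ty": -0.61,"tz": -0.32,"rz": -0.076},
  {"tx": -0.83,"ty": -0.61,"tz": -0.32,"rz": -0.076},
  {"tx": -0.83,"ty": -0.61,"tz": -0.32,"rz": -0.076},
  {"tx": -0.83,"ty": -0.61,"tz": -0.32,"rz": -0.076},
  {"tx": -0.83,"ty": -0.61,"tz": -0.32,"rz": -0.076},
], gripper=0)

```text
$.moves[0]: bad value
```

Request:
apply_moves([
  {"tx": -0.8,"ty": -0.63},
  {"tx": -0.8,"ty": -0.63},
  {"tx": -0.8,"ty": -0.63},
  {"tx": -0.8,"ty": -0.63},
  {"tx": -0.8,"ty": -0.63},
  {"tx": -0.8,"ty": -0.63},
])

```text
$.moves[0]: bad value
```

```bash
python3 - <<'E'
from h import *
b=push(1.3,40)
show([[*b[:2],330],b],down(np.pi+yaw))
E
```

```text
tcp [178.95  598.12  248.948] t 0.1 xang 2.8507643334445314 f [ 0.125  0.502 -0.068]
[638.787 -14.731 330.   ] -> [-2.465 -1.822 -0.321] [-0.003 -0.    -0.076]
[638.787 -14.731 194.817] -> [-2.465 -1.821  0.22 ] [-0.003 -0.    -0.076]
```

Request:
apply_moves([
  {"tx": -0.83,"ty": -0.61,"tz": -0.32,"rx": 0,"ry": 0,"rz": -0.076},
  {"tx": -0.83,"ty": -0.61,"tz": -0.32,"rx": 0,"ry": 0,"rz": -0.076},
  {"tx": -0.83,"ty": -0.61,"tz": -0.32,"rx": 0,"ry": 0,"rz": -0.076},
  {"tx": -0.83,"ty": -0.61,"tz": -0.32,"rx": 0,"ry": 0,"rz": -0.076},
  {"tx": -0.83,"ty": -0.61,"tz": -0.32,"rx": 0,"ry": 0,"rz": -0.076},
  {"tx": -0.83,"ty": -0.61,"tz": -0.32,"rx": 0,"ry": 0,"rz": -0.076},
], gripper=0)

```text
time: 0.85
tool_pos: [334.8, 392.7, 330.1]
tcp_rot: [-0.0, 0.116, 0.993, 0.0]
force: [-0.2, 0.3, 0.3]
gripper_width: -0.1
grip_force: 0.0
```

Request:
apply_moves([
  {"tx": -0.8,"ty": -0.63,"tz": 0,"rx": 0,"ry": 0,"rz": 0},
  {"tx": -0.8,"ty": -0.63,"tz": 0,"rx": 0,"ry": 0,"rz": 0},
  {"tx": -0.8,"ty": -0.63,"tz": 0,"rx": 0,"ry": 0,"rz": 0},
  {"tx": -0.8,"ty": -0.63,"tz": 0,"rx": 0,"ry": 0,"rz": 0},
  {"tx": -0.8,"ty": -0.63,"tz": 0,"rx": 0,"ry": 0,"rz": 0},
  {"tx": -0.8,"ty": -0.63,"tz": 0,"rx": 0,"ry": 0,"rz": 0},
])

```text
time: 1.6
tool_pos: [492.3, 195.1, 328.9]
tcp_rot: [-0.001, 0.115, 0.993, 0.0]
force: [-0.3, 0.6, -0.1]
gripper_width: -0.2
grip_force: 0.0
```

```bash
python3 - <<'E'
from h import *
b=push(1.3,40)
show([[*b[:2],330],b],down(np.pi+yaw))
E
```

```text
tcp [492.266 195.059 328.937] t 1.6 xang 2.911153184221847 f [-0.329  0.554 -0.09 ]
[638.787 -14.731 330.   ] -> [-0.762 -0.683 -0.006] [-0.    -0.003  0.001]
[638.787 -14.731 194.817] -> [-0.764 -0.683  0.535] [-0.    -0.003  0.001]
```

Request:
apply_moves([
  {"tx": -0.76,"ty": -0.68,"tz": 0,"rx": 0,"ry": 0,"rz": 0},
  {"tx": -0.76,"ty": -0.68,"tz": 0,"rx": 0,"ry": 0,"rz": 0},
  {"tx": -0.76,"ty": -0.68,"tz": 0,"rx": 0,"ry": 0,"rz": 0},
  {"tx": -0.76,"ty": -0.68,"tz": 0,"rx": 0,"ry": 0,"rz": 0},
  {"tx": -0.76,"ty": -0.68,"tz": 0,"rx": 0,"ry": 0,"rz": 0},
  {"tx": -0.76,"ty": -0.68,"tz": 0,"rx": 0,"ry": 0,"rz": 0},
  {"tx": -0.76,"ty": -0.68,"tz": 0.2,"rx": 0,"ry": 0,"rz": 0},
  {"tx": -0.76,"ty": -0.68,"tz": 0.4,"rx": 0,"ry": 0,"rz": 0},
  {"tx": -0.76,"ty": -0.68,"tz": 0.535,"rx": 0,"ry": 0,"rz": 0},
  {"tx": -0.76,"ty": -0.68,"tz": 0.535,"rx": 0,"ry": 0,"rz": 0},
])

```text
time: 2.85
tool_pos: [635.1, -11.9, 193.2]
tcp_rot: [-0.004, 0.114, 0.994, 0.0]
force: [0.2, 0.3, 0.6]
gripper_width: 0.1
grip_force: 0.0
```

```bash
python3 - <<'E'
from h import *
s=get_image('scene');t=get_image('top')
cv2.imwrite('pics/c1.png',np.hstack([cv2.resize(x,(400,400),interpolation=cv2.INTER_CUBIC) for x in (s[110:240,230:360],t[90:220,190:320])])[:,:,::-1])
show([push(1.3,25)]+[push(th,9) for th in np.arange(1.3,-.01,-.1)],down(np.pi+yaw))
E
```

```text
tcp [638.803 -13.154 197.606] t 2.95 xang 2.9128503902235825 f [ 1.544 -0.306  0.433]
[624.717 -11.422 190.804] -> [ 0.056 -0.006  0.027] [0.001 0.001 0.003]
[609.71   -7.892 186.524] -> [ 0.118 -0.006  0.044] [0.001 0.001 0.003]
[597.06   -4.917 183.154] -> [ 0.17  -0.006  0.058] [0.001 0.001 0.003]
[584.801  -2.034 178.504] -> [ 0.221 -0.006  0.076] [0.001 0.001 0.003]
[573.056   0.729 172.62 ] -> [ 0.269 -0.006  0.1  ] [0.001 0.001 0.003]
[561.94    3.343 165.56 ] -> [ 0.315 -0.005  0.128] [0.001 0.001 0.003]
[551.567   5.783 157.396] -> [ 0.357 -0.005  0.16 ] [0.001 0.001 0.003]
[542.038   8.024 148.209] -> [ 0.396 -0.005  0.197] [0.001 0.001 0.003]
[533.45   10.044 138.09 ] -> [ 0.432 -0.005  0.238] [0.001 0.001 0.003]
[525.889  11.822 127.141] -> [ 0.463 -0.005  0.281] [0.001 0.001 0.003]
[519.429  13.342 115.472] -> [ 0.489 -0.005  0.328] [0.001 0.001 0.003]
[514.135  14.587 103.198] -> [ 0.511 -0.005  0.377] [0.001 0.001 0.003]
[510.061  15.545  90.442] -> [ 0.528 -0.005  0.428] [0.001 0.001 0.003]
[507.247  16.207  77.333] -> [ 0.54  -0.005  0.481] [0.001 0.001 0.003]
[505.72   16.566  64.   ] -> [ 0.546 -0.005  0.534] [0.001 0.001 0.003]
```

View pics/c1.png

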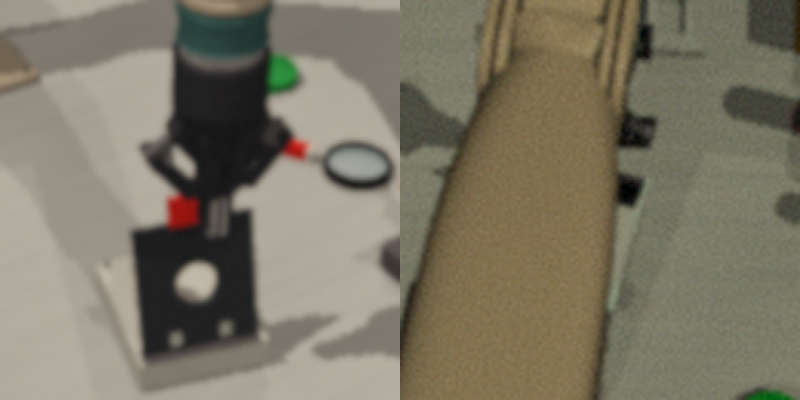

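```bash
python3 - <<'E'
from h import *
p=observe()['tool_pos']
def c(P): return (proj('scene',P)-[230,110])*400/130
print('tip',c([p,p-[0,0,19]]))
for th in (1.2,1.25,1.3,1.35):
    u=-np.cos(th)*hx+np.array([0,0,np.sin(th)]); n=np.sin(th)*hx+np.array([0,0,np.cos(th)])
    print(th,c([H+147*u+8*n-22*hy,H+147*u+8*n+22*hy,H+123*u+6*n-55*hy,H+123*u+6*n+55*hy,H+6*n-55*hy,H+6*n+55*hy]).round().tolist())
E
```

```text
tip [[215.903 208.748]
 [215.046 227.012]]
1.2 [[164.0, 194.0], [212.0, 184.0], [130.0, 228.0], [250.0, 203.0], [146.0, 358.0], [261.0, 332.0]]
1.25 [[167.0, 197.0], [215.0, 187.0], [132.0, 230.0], [252.0, 205.0], [146.0, 359.0], [261.0, 332.0]]
1.3 [[170.0, 200.0], [219.0, 190.0], [135.0, 233.0], [255.0, 208.0], [146.0, 359.0], [261.0, 332.0]]
1.35 [[173.0, 204.0], [222.0, 194.0], [137.0, 236.0], [258.0, 211.0], [146.0, 359.0], [261.0, 333.0]]
```

The fingertips are behind the frame at crop pixel (217,230), overlapping the tab's right part (183,212). This matches my model, with the frame at about 1.3 rad. I'll push along the arc.

Request:
apply_moves([
  {"tx": 0.056,"ty": -0.006,"tz": 0.027,"rx": 0,"ry": 0,"rz": 0},
  {"tx": 0.09,"ty": -0.006,"tz": 0.036,"rx": 0,"ry": 0,"rz": 0},
  {"tx": 0.118,"ty": -0.006,"tz": 0.044,"rx": 0,"ry": 0,"rz": 0},
  {"tx": 0.145,"ty": -0.006,"tz": 0.051,"rx": 0,"ry": 0,"rz": 0},
  {"tx": 0.17,"ty": -0.006,"tz": 0.058,"rx": 0,"ry": 0,"rz": 0},
  {"tx": 0.195,"ty": -0.006,"tz": 0.067,"rx": 0,"ry": 0,"rz": 0},
  {"tx": 0.221,"ty": -0.006,"tz": 0.076,"rx": 0,"ry": 0,"rz": 0},
  {"tx": 0.245,"ty": -0.006,"tz": 0.088,"rx": 0,"ry": 0,"rz": 0},
  {"tx": 0.269,"ty": -0.006,"tz": 0.1,"rx": 0,"ry": 0,"rz": 0},
  {"tx": 0.292,"ty": -0.006,"tz": 0.114,"rx": 0,"ry": 0,"rz": 0},
  {"tx": 0.315,"ty": -0.006,"tz": 0.128,"rx": 0,"ry": 0,"rz": 0},
  {"tx": 0.336,"ty": -0.006,"tz": 0.144,"rx": 0,"ry": 0,"rz": 0},
  {"tx": 0.357,"ty": -0.006,"tz": 0.16,"rx": 0,"ry": 0,"rz": 0},
])

```text
time: 4.58
tool_pos: [551.2, 4.1, 155.9]
tcp_rot: [-0.0, 0.115, 0.993, 0.0]
force: [1.1, -0.1, 0.6]
gripper_width: -0.2
grip_force: 0.6
```

```bash
python3 - <<'E'
from h import *
s=get_image('scene')
cv2.imwrite('pics/c2.png',cv2.resize(s[130:230,240:340],(600,600),interpolation=cv2.INTER_CUBIC)[:,:,::-1])
show([push(th,9) for th in np.arange(.75,-.01,-.05)],down(np.pi+yaw))
E
```

```text
tcp [550.076   4.288 155.181] t 4.625 xang 2.910611033597167 f [-0.039  0.88   0.529]
[546.691   6.93  152.925] -> [0.016 0.007 0.009] [-0.    -0.003  0.   ]
[542.038   8.024 148.209] -> [0.035 0.007 0.028] [-0.    -0.003  0.   ]
[537.621   9.063 143.26 ] -> [0.053 0.007 0.048] [-0.    -0.003  0.   ]
[533.45   10.044 138.09 ] -> [0.07  0.007 0.069] [-0.    -0.003  0.   ]
[529.536  10.965 132.713] -> [0.086 0.007 0.09 ] [-0.    -0.003  0.   ]
[525.889  11.822 127.141] -> [0.101 0.007 0.112] [-0.    -0.003  0.   ]
[522.517  12.616 121.389] -> [0.115 0.007 0.135] [-0.    -0.003  0.   ]
[519.429  13.342 115.472] -> [0.127 0.007 0.159] [-0.    -0.003  0.   ]
[516.633  13.999 109.403] -> [0.139 0.007 0.183] [-0.    -0.003  0.   ]
[514.135  14.587 103.198] -> [0.149 0.007 0.208] [-0.    -0.003  0.   ]
[511.943  15.102  96.872] -> [0.158 0.007 0.234] [-0.    -0.003  0.   ]
[510.061  15.545  90.442] -> [0.166 0.007 0.259] [-0.    -0.003  0.   ]
[508.494  15.914  83.924] -> [0.172 0.007 0.285] [-0.    -0.003  0.   ]
[507.247  16.207  77.333] -> [0.177 0.007 0.312] [-0.    -0.003  0.   ]
[506.321  16.425  70.686] -> [0.181 0.007 0.338] [-0.    -0.003  0.   ]
[505.72   16.566  64.   ] -> [0.183 0.007 0.365] [-0.    -0.003  0.   ]
```

View pics/c2.png

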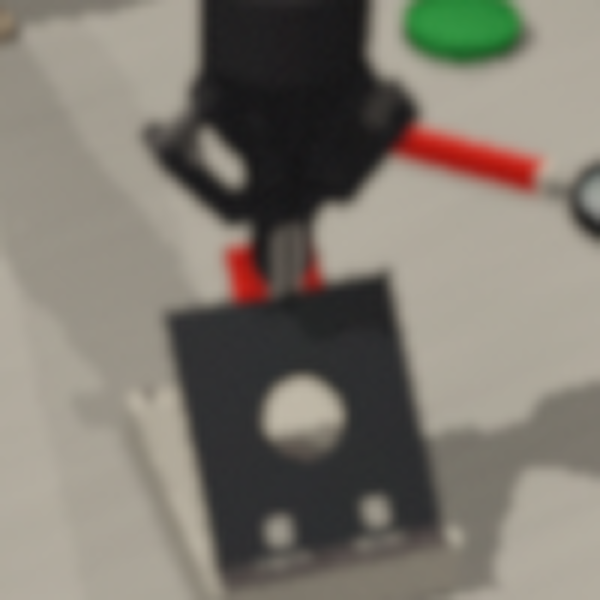

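The frame is coming down, with the fingers centred on the tab (crop (285,265)). I'll continue along the arc.

Request:
apply_moves([
  {"tx": 0.016,"ty": 0.006,"tz": 0.009,"rx": 0,"ry": 0,"rz": 0},
  {"tx": 0.035,"ty": 0.007,"tz": 0.028,"rx": 0,"ry": 0,"rz": 0},
  {"tx": 0.053,"ty": 0.007,"tz": 0.048,"rx": 0,"ry": 0,"rz": 0},
  {"tx": 0.07,"ty": 0.007,"tz": 0.069,"rx": 0,"ry": 0,"rz": 0},
  {"tx": 0.086,"ty": 0.007,"tz": 0.09,"rx": 0,"ry": 0,"rz": 0},
  {"tx": 0.101,"ty": 0.007,"tz": 0.112,"rx": 0,"ry": 0,"rz": 0},
  {"tx": 0.115,"ty": 0.007,"tz": 0.135,"rx": 0,"ry": 0,"rz": 0},
  {"tx": 0.127,"ty": 0.007,"tz": 0.159,"rx": 0,"ry": 0,"rz": 0},
  {"tx": 0.139,"ty": 0.007,"tz": 0.183,"rx": 0,"ry": 0,"rz": 0},
  {"tx": 0.149,"ty": 0.007,"tz": 0.208,"rx": 0,"ry": 0,"rz": 0},
  {"tx": 0.158,"ty": 0.007,"tz": 0.234,"rx": 0,"ry": 0,"rz": 0},
  {"tx": 0.166,"ty": 0.007,"tz": 0.259,"rx": 0,"ry": 0,"rz": 0},
  {"tx": 0.169,"ty": 0.007,"tz": 0.272,"rx": 0,"ry": 0,"rz": 0},
  {"tx": 0.172,"ty": 0.007,"tz": 0.285,"rx": 0,"ry": 0,"rz": 0},
  {"tx": 0.175,"ty": 0.007,"tz": 0.298,"rx": 0,"ry": 0,"rz": 0},
  {"tx": 0.177,"ty": 0.007,"tz": 0.312,"rx": 0,"ry": 0,"rz": 0},
  {"tx": 0.179,"ty": 0.007,"tz": 0.325,"rx": 0,"ry": 0,"rz": 0},
  {"tx": 0.181,"ty": 0.007,"tz": 0.338,"rx": 0,"ry": 0,"rz": 0},
])

```text
time: 6.88
tool_pos: [508.0, 16.1, 71.5]
tcp_rot: [-0.0, 0.115, 0.993, -0.0]
force: [-0.3, 0.4, 1.4]
gripper_width: -0.3
grip_force: 0.4
```

Request:
apply_moves([
  {"tx": 0.001,"ty": 0,"tz": 0.008,"rx": 0,"ry": 0,"rz": 0},
  {"tx": 0.001,"ty": 0,"tz": 0.016,"rx": 0,"ry": 0,"rz": 0},
  {"tx": 0.001,"ty": 0,"tz": 0.022,"rx": 0,"ry": 0,"rz": 0},
  {"tx": 0.001,"ty": 0,"tz": 0.022,"rx": 0,"ry": 0,"rz": 0},
])

```text
time: 7.38
tool_pos: [507.9, 16.1, 66.1]
tcp_rot: [0.0, 0.115, 0.993, -0.0]
force: [-0.1, -0.4, 0.1]
gripper_width: 0.2
grip_force: 0.0
```

Request:
apply_moves([
  {"tx": 0,"ty": 0,"tz": 0.006,"rx": 0,"ry": 0,"rz": 0},
  {"tx": 0,"ty": 0,"tz": 0.012,"rx": 0,"ry": 0,"rz": 0},
  {"tx": 0,"ty": 0,"tz": 0.012,"rx": 0,"ry": 0,"rz": 0},
])

```text
time: 7.75
tool_pos: [508.1, 16.1, 64.5]
tcp_rot: [0.0, 0.115, 0.993, -0.0]
force: [-2.8, 0.2, 9.7]
gripper_width: 0.2
grip_force: 4.9
```

Request:
apply_moves([
  {"tx": 0,"ty": 0,"tz": 0.004,"rx": 0,"ry": 0,"rz": 0},
  {"tx": 0,"ty": 0,"tz": 0.004,"rx": 0,"ry": 0,"rz": 0},
])

```text
time: 8.0
tool_pos: [508.1, 16.1, 64.4]
tcp_rot: [0.0, 0.115, 0.993, -0.0]
force: [-5.0, -0.4, 15.9]
gripper_width: 0.0
grip_force: 8.1
```

Request:
apply_moves([
  {"tx": 0,"ty": 0,"tz": -0.05,"rx": 0,"ry": 0,"rz": 0},
  {"tx": 0,"ty": 0,"tz": -0.2,"rx": 0,"ry": 0,"rz": 0},
  {"tx": -0.1,"ty": 0.3,"tz": -0.45,"rx": 0,"ry": 0,"rz": 0.1},
  {"tx": 0.1,"ty": 0.6,"tz": -0.5,"rx": 0,"ry": 0,"rz": -0.2},
  {"tx": 0.2,"ty": 0.8,"tz": -0.5,"rx": 0,"ry": 0,"rz": -0.4},
  {"tx": 0.3,"ty": 0.9,"tz": -0.5,"rx": 0,"ry": 0,"rz": -0.6},
  {"tx": 0.3,"ty": 0.9,"tz": -0.5,"rx": 0,"ry": 0,"rz": -0.6},
  {"tx": 0.3,"ty": 0.9,"tz": -0.5,"rx": 0,"ry": 0,"rz": -0.6},
], gripper=0.6)

```text
time: 9.0
tool_pos: [486.1, 253.0, 187.3]
tcp_rot: [0.0, -0.12, 0.993, -0.0]
force: [0.0, 0.3, 0.8]
gripper_width: 51.3
grip_force: 0.0
```

```bash
python3 - <<'E'
from h import *
s=get_image('scene');t=get_image('top')
a=cv2.resize(s[140:240,240:373],(400,300),interpolation=cv2.INTER_CUBIC);b=cv2.resize(t[137:197,210:290],(400,300),interpolation=cv2.INTER_CUBIC)
cv2.imwrite('pics/c3.png',np.hstack([a,b])[:,:,::-1])
L=np.array([455.6,309.4]);g=.561;G=L-75*np.array([np.cos(g),np.sin(g)])
print(G)
show([[*G,120],[*G,22]],down(np.pi+g))
E
```

```text
[392.096 269.498]
tcp [486.573 251.342 186.971] t 9.1 xang -2.9029744768980663 f [ 0.271 -0.381 -0.532]
[392.096 269.498 120.   ] -> [0.35  0.16  0.268] [-0.001 -0.001 -0.41 ]
[392.096 269.498  22.   ] -> [0.35 0.16 0.66] [-0.001 -0.001 -0.41 ]
```

View pics/c3.png

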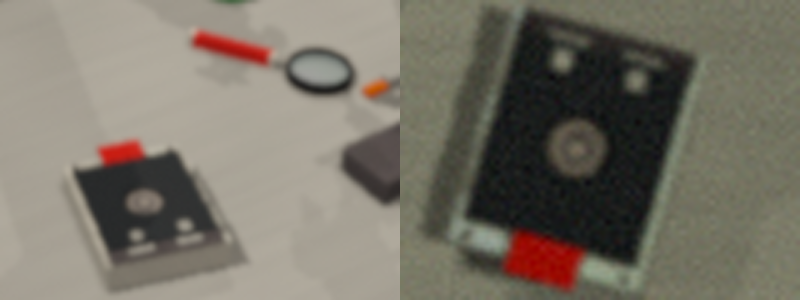

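The frame now lies flat over the base, and the slice shows through the window at top crop (177,148). Next is the lens handle.

Request:
apply_moves([
  {"tx": 0.35,"ty": 0.16,"tz": 0.27,"rx": 0,"ry": 0,"rz": -0.41},
  {"tx": 0.35,"ty": 0.16,"tz": 0.27,"rx": 0,"ry": 0,"rz": -0.41},
  {"tx": 0.35,"ty": 0.16,"tz": 0.27,"rx": 0,"ry": 0,"rz": -0.41},
  {"tx": 0.35,"ty": 0.16,"tz": 0.27,"rx": 0,"ry": 0,"rz": -0.41},
  {"tx": 0.35,"ty": 0.16,"tz": 0.27,"rx": 0,"ry": 0,"rz": -0.41},
])

```text
time: 9.72
tool_pos: [394.5, 270.5, 121.1]
tcp_rot: [0.002, -0.276, 0.961, 0.0]
force: [0.6, 0.3, -0.4]
gripper_width: 51.5
grip_force: 0.0
```

```bash
python3 - <<'E'
from h import *
show([[392.1,269.5,60],[392.1,269.5,22]],down(np.pi+.561))
E
```

```text
tcp [394.512 270.482 121.101] t 9.725 xang -2.581867146759487 f [ 0.591  0.295 -0.392]
[392.1 269.5  60. ] -> [0.011 0.002 0.244] [-0.001  0.005 -0.002]
[392.1 269.5  22. ] -> [0.012 0.002 0.396] [-0.001  0.005 -0.002]
```

Request:
apply_moves([
  {"tx": 0,"ty": 0,"tz": 0.15,"rx": 0,"ry": 0,"rz": 0},
  {"tx": 0,"ty": 0,"tz": 0.25,"rx": 0,"ry": 0,"rz": 0},
  {"tx": 0,"ty": 0,"tz": 0.32,"rx": 0,"ry": 0,"rz": 0},
  {"tx": 0,"ty": 0,"tz": 0.36,"rx": 0,"ry": 0,"rz": 0},
  {"tx": 0,"ty": 0,"tz": 0.39,"rx": 0,"ry": 0,"rz": 0},
  {"tx": 0,"ty": 0,"tz": 0.39,"rx": 0,"ry": 0,"rz": 0},
  {"tx": 0,"ty": 0,"tz": 0.39,"rx": 0,"ry": 0,"rz": 0},
])

```text
time: 10.6
tool_pos: [392.4, 270.7, 22.8]
tcp_rot: [0.001, -0.277, 0.961, 0.0]
force: [1.5, 0.4, 0.6]
gripper_width: 51.4
grip_force: 0.0
```

Request:
apply_moves([
  {"tx": 0,"ty": 0,"tz": 0,"rx": 0,"ry": 0,"rz": 0},
  {"tx": 0,"ty": 0,"tz": 0,"rx": 0,"ry": 0,"rz": 0},
  {"tx": 0,"ty": 0,"tz": 0,"rx": 0,"ry": 0,"rz": 0},
  {"tx": 0,"ty": 0,"tz": 0,"rx": 0,"ry": 0,"rz": 0},
  {"tx": 0,"ty": 0,"tz": 0,"rx": 0,"ry": 0,"rz": 0},
  {"tx": 0,"ty": 0,"tz": 0,"rx": 0,"ry": 0,"rz": 0},
  {"tx": 0,"ty": 0,"tz": 0,"rx": 0,"ry": 0,"rz": 0},
  {"tx": 0,"ty": 0,"tz": 0,"rx": 0,"ry": 0,"rz": 0},
], gripper=0, force=70)

```text
time: 11.6
tool_pos: [392.1, 270.7, 22.9]
tcp_rot: [0.0, -0.277, 0.961, 0.0]
force: [-1.4, -0.4, 5.9]
gripper_width: 13.9
grip_force: 69.8
```

Request:
apply_moves([
  {"tx": 0,"ty": 0,"tz": -0.03,"rx": 0,"ry": 0,"rz": 0},
  {"tx": 0,"ty": 0,"tz": -0.1,"rx": 0,"ry": 0,"rz": 0},
  {"tx": 0,"ty": 0,"tz": -0.25,"rx": 0,"ry": 0,"rz": 0},
  {"tx": 0,"ty": 0,"tz": -0.4,"rx": 0,"ry": 0,"rz": 0},
  {"tx": 0,"ty": 0,"tz": -0.48,"rx": 0,"ry": 0,"rz": 0},
  {"tx": 0,"ty": 0,"tz": -0.5,"rx": 0,"ry": 0,"rz": 0},
  {"tx": 0,"ty": 0,"tz": -0.5,"rx": 0,"ry": 0,"rz": 0},
  {"tx": 0,"ty": 0,"tz": -0.5,"rx": 0,"ry": 0,"rz": 0},
])

```text
time: 12.6
tool_pos: [390.7, 269.8, 145.9]
tcp_rot: [-0.001, -0.277, 0.961, -0.0]
force: [-0.6, -0.1, -2.0]
gripper_width: 13.7
grip_force: 69.0
```

```bash
python3 - <<'E'
from h import *
s=get_image('scene');t=get_image('top')
cv2.imwrite('pics/s4.png',s[:,:,::-1])
a=cv2.resize(s[110:200,270:390],(400,300),interpolation=cv2.INTER_CUBIC);b=cv2.resize(t[175:265,100:220],(400,300),interpolation=cv2.INTER_CUBIC)
cv2.imwrite('pics/c4.png',np.hstack([a,b])[:,:,::-1])
o=observe();p=o['tool_pos'];print(o['wrist_torque'],o['gripper_width'])
d=np.array([np.cos(.561),np.sin(.561),0]);z=p[2]-22.9+8
c=np.array([*p[:2],z])+75*d
print('expect lens',c,(proj('scene',c)-[270,110])*400/120,(proj('top',c)-[100,175])*400/120)
f=lambda k:[*(np.array([565.1,2.6])-75*np.array([np.cos(k),np.sin(k)]))]
for k in(.561,.1):show([[*f(k),150]],down(np.pi+k))
E
```

```text
[-0.037  0.005 -0.001] 13.73009562695351
expect lens [454.425 309.824 131.106] [[266.951  74.427]] [[112.836  77.787]]
tcp [390.92  269.922 146.006] t 12.7 xang -2.5794772773567036 f [ 0.422 -0.277 -1.644]
[501.596 -37.302 150.   ] -> [ 0.28  -1.276 -0.016] [ 0.    -0.003  0.001]
tcp [390.92  269.922 146.006] t 12.7 xang -2.5794772773567036 f [ 0.422 -0.277 -1.644]
[490.475  -4.888 150.   ] -> [ 0.249 -1.142 -0.016] [-0.    -0.003  0.588]
```

View pics/c4.png

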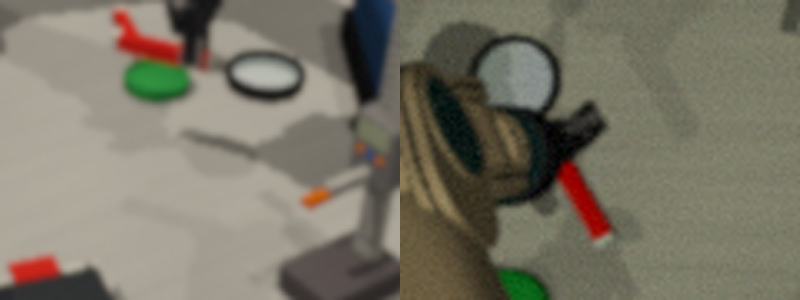

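The lens is held level. It appears at scene crop (265,74), against (267,74) predicted. I'll carry it to the slice.

Request:
apply_moves([
  {"tx": 0.03,"ty": -0.1,"tz": -0.03,"rx": 0,"ry": 0,"rz": 0},
  {"tx": 0.06,"ty": -0.25,"tz": -0.06,"rx": 0,"ry": 0,"rz": 0},
  {"tx": 0.09,"ty": -0.4,"tz": -0.08,"rx": 0,"ry": 0,"rz": 0},
  {"tx": 0.12,"ty": -0.55,"tz": -0.08,"rx": 0,"ry": 0,"rz": 0},
  {"tx": 0.15,"ty": -0.7,"tz": -0.08,"rx": 0,"ry": 0,"rz": 0},
  {"tx": 0.18,"ty": -0.82,"tz": -0.08,"rx": 0,"ry": 0,"rz": 0},
  {"tx": 0.21,"ty": -0.92,"tz": -0.08,"rx": 0,"ry": 0,"rz": 0},
  {"tx": 0.24,"ty": -1.0,"tz": -0.08,"rx": 0,"ry": 0,"rz": 0},
])

```text
time: 13.7
tool_pos: [474.2, 25.8, 166.5]
tcp_rot: [-0.001, -0.277, 0.961, 0.0]
force: [0.2, -0.6, -2.4]
gripper_width: 14.1
grip_force: 69.0
```

Request:
apply_moves([
  {"tx": 0.02,"ty": -0.1,"tz": 0,"rx": 0,"ry": 0,"rz": 0},
  {"tx": 0.03,"ty": -0.18,"tz": 0.02,"rx": 0,"ry": 0,"rz": 0},
  {"tx": 0.04,"ty": -0.24,"tz": 0.04,"rx": 0,"ry": 0,"rz": 0},
  {"tx": 0.04,"ty": -0.27,"tz": 0.06,"rx": 0,"ry": 0,"rz": 0},
  {"tx": 0.04,"ty": -0.275,"tz": 0.06,"rx": 0,"ry": 0,"rz": 0},
  {"tx": 0.04,"ty": -0.275,"tz": 0.06,"rx": 0,"ry": 0,"rz": 0},
  {"tx": 0.04,"ty": -0.275,"tz": 0.06,"rx": 0,"ry": 0,"rz": 0},
  {"tx": 0.04,"ty": -0.275,"tz": 0.06,"rx": 0,"ry": 0,"rz": 0},
])

```text
time: 14.7
tool_pos: [502.4, -36.3, 152.5]
tcp_rot: [0.0, -0.278, 0.961, -0.0]
force: [0.0, 0.4, -2.3]
gripper_width: 13.9
grip_force: 69.0
```

```bash
python3 - <<'E'
from h import *
s=np.mean([get_image('scene') for _ in range(4)],0).astype(np.uint8);t=np.mean([get_image('top') for _ in range(4)],0).astype(np.uint8)
cv2.imwrite('pics/s5.png',s[:,:,::-1]);cv2.imwrite('pics/t5.png',t[:,:,::-1])
def crop(im,x,y,w=80,h=60):
    return cv2.resize(im[y:y+h,x:x+w],(w*5,h*5),interpolation=cv2.INTER_CUBIC)
a=np.vstack([np.hstack([crop(t,210,137),crop(s,265,135)]),np.hstack([crop(s,345,130),crop(t,140,110)])])
cv2.imwrite('pics/c5.png',a[:,:,::-1])
o=observe();p=o['tool_pos'];r=R.from_quat(o['tcp_rot'],scalar_first=True).as_matrix()
print(p,o['tcp_rot'],o['force'],o['gripper_width'],o['time'])
c=p-75*r[:,0];c[2]+=-14.9
T=lambda n,q,x,y:(proj(n,q)-[x,y]+.5)*5-.5
print(c,T('top',c,210,137),T('scene',c,265,135))
E
```

```text
[502.465 -36.642 152.285] [ 0.    -0.277  0.961 -0.   ] [-0.231 -0.383 -1.377] 14.052854931506092 15.1
[565.926   3.33  137.389] [[169.657 124.805]] [[123.395 224.724]]
```

View pics/c5.png

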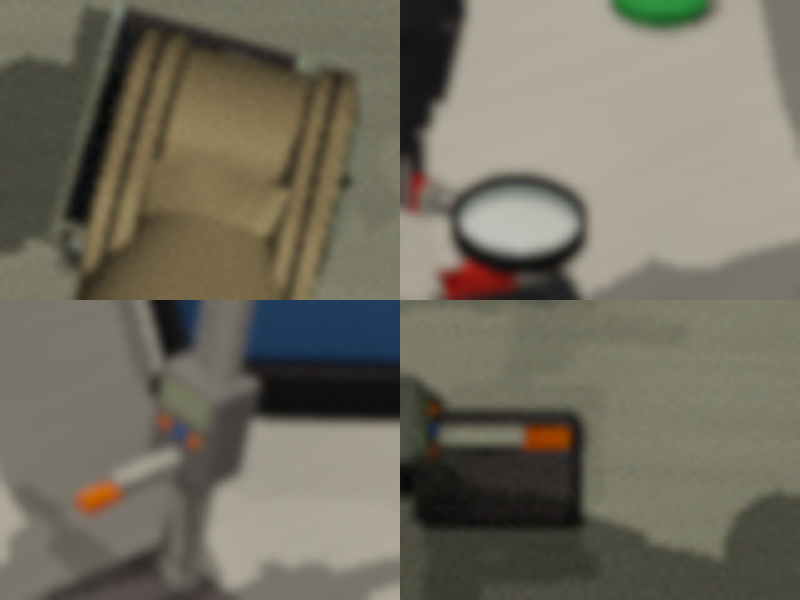

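The forearm hides the lens from the top camera. In the scene view the lens ellipse is centred near crop (118,222), and the jaw tip shows at (80,500). I'll refine both by triangulating silhouette centroids.

```bash
python3 - <<'E'
from h import *
def cen(n,f,x,y,w,h):
    im=cv2.imread(f)[y:y+h,x:x+w].astype(float); B,G,Rr=im[...,0],im[...,1],im[...,2]
    wt=np.clip((Rr-B)-60,0,None)*(Rr>1.3*G); 
    k=cv2.connectedComponentsWithStats((wt>0).astype(np.uint8)); i=1+np.argmax(k[2][1:,4]); wt=np.minimum(wt*(k[1]==i),60)
    yy,xx=np.mgrid[:h,:w]; return (xx*wt).sum()/wt.sum()+x,(yy*wt).sum()/wt.sum()+y,k[2][i]
ct=cen('top','pics/t5.png',160,125,25,20); cs=cen('scene','pics/s5.png',355,150,25,25)
print(ct,cs,'orange',tri(ct[:2],cs[:2]))
# lens: where scene ray of observed centre meets TCP-derived depth; jaw check in scene
o=observe();p=o['tool_pos'];r=R.from_quat(o['tcp_rot'],scalar_first=True).as_matrix()
c=p-75*r[:,0];c[2]-=14.9
uv=((118.5+.5)/5-.5+265,(222.5+.5)/5-.5+135)
for z in (c[2]-2,c[2],c[2]+2): print('scene lens at z',z,atz('scene',uv,z))
print('slice scene',atz('scene',((143+.5)/3-.5+240,(202+.5)/3-.5+140),35.5))
# bench lens at start in scene vs top: crop comp2 right, origin (295,140)
print('start lens scene',atz('scene',((657-400+.5)/5-.5+295,(118.5+.5)/5-.5+140),8),'top',atz('top',(144.8,199.6),12))
# lens in picture 4 (both cameras)
print('pic4',tri(((116+.5)*.3-.5+100,(77+.5)*.3-.5+175),((265+.5)*.3-.5+270,(74+.5)*.3-.5+110)),'expected 454.4 309.8 131.1')
print(o['joints'])
E
```

```text
(np.float64(169.04353999053478), np.float64(137.17274017983908), array([ 5, 10, 10,  5, 44], dtype=int32)) (np.float64(364.1271056661562), np.float64(168.9249617151608), array([ 5, 16, 10,  7, 47], dtype=int32)) orange (array([630.46 , 216.738, 131.602]), np.float64(1.7958816206068062))
scene lens at z 135.38901874520872 [560.713   3.582 135.389]
scene lens at z 137.38901874520872 [562.859   2.139 137.389]
scene lens at z 139.38901874520872 [565.006   0.696 139.389]
slice scene [562.386   1.531  35.5  ]
start lens scene [453.321 310.051   8.   ] top [455.661 309.913  12.   ]
pic4 (array([455.343, 306.169, 134.788]), np.float64(2.301146146752074)) expected 454.4 309.8 131.1
[-0.201  0.138 -0.417  1.016  0.    -0.763]
```

```bash
python3 - <<'E'
from h import *
print('slice tri',tri((245.2,166.2),((143+.5)/3-.5+240,(202+.5)/3-.5+140)))
print('start lens tri',tri((144.8,199.6),((657-400+.5)/5-.5+295,(118.5+.5)/5-.5+140)))
for b in ([0,0,0],[2.4,.5,0]):
  a,u=ray('top',(169.04,137.17));q,w=ray('scene',(364.13,168.92));q=q+b
  s=np.linalg.lstsq(np.c_[u,-w],q-a,rcond=None)[0];print('orange',a+s[0]*u,q+s[1]*w)
# scene-only pixel check: orange mid projected for z values at top xy, and current lens
c=observe()['tool_pos'];print(c)
E
```

```text
slice tri (array([564.006,   1.407,  36.879]), np.float64(1.6098146072185437))
start lens tri (array([455.177, 309.669,   9.485]), np.float64(2.071876581299134))
orange [630.961 217.454 131.858] [629.966 216.034 131.382]
orange [631.251 217.804 130.21 ] [631.21  217.745 130.19 ]
[502.465 -36.642 152.285]
```

Request:
apply_moves([
  {"tx": 0.002,"ty": 0,"tz": 0.01,"rx": 0,"ry": 0,"rz": 0},
  {"tx": 0.003,"ty": 0,"tz": 0.02,"rx": 0,"ry": 0,"rz": 0},
  {"tx": 0.003,"ty": 0,"tz": 0.027,"rx": 0,"ry": 0,"rz": 0},
  {"tx": 0.003,"ty": 0,"tz": 0.027,"rx": 0,"ry": 0,"rz": 0},
  {"tx": 0.003,"ty": 0,"tz": 0.027,"rx": 0,"ry": 0,"rz": 0},
  {"tx": 0.003,"ty": 0,"tz": 0.027,"rx": 0,"ry": 0,"rz": 0},
  {"tx": 0.003,"ty": 0,"tz": 0.027,"rx": 0,"ry": 0,"rz": 0},
  {"tx": 0.003,"ty": 0,"tz": 0.027,"rx": 0,"ry": 0,"rz": 0},
])

```text
time: 16.1
tool_pos: [501.9, -37.0, 145.6]
tcp_rot: [0.0, -0.277, 0.961, -0.0]
force: [0.4, 0.3, -1.9]
gripper_width: 14.1
grip_force: 69.0
```

```bash
python3 - <<'E'
from h import *
s=get_image('scene');cv2.imwrite('pics/c6.png',cv2.resize(s[120:240,240:400],(800,600),interpolation=cv2.INTER_CUBIC)[:,:,::-1])
o=observe();p=o['tool_pos'];r=R.from_quat(o['tcp_rot'],scalar_first=True).as_matrix()
c=p-75*r[:,0];c[2]-=14.9;print(c,o['gripper_width'],o['grip_force'],(proj('scene',c)-[240,120]+.5)*5-.5,np.abs(o['joint_velocities']).max())
E
```

```text
[565.315   2.954 130.64 ] 13.87811790193908 68.99645805358887 [[246.952 309.093]] 0.0019923057895544134
```

View pics/c6.png

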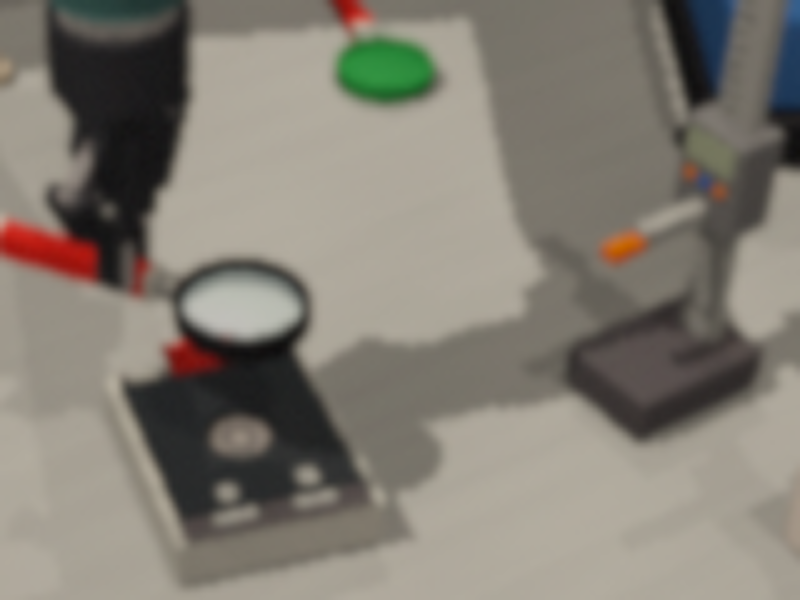

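The lens is at crop (242,307), level, and directly above the slice at (241,437). The frame is still closed and the gauge hasn't moved.

```bash
python3 -c "
from rig import *
print(hand_in())"
```

```text
the job is handed in; nothing more can be done
None
```

The frame is closed flat over the slice, and the job is handed in with the lens held steady and level, centred over it at about 130.6 mm; I measured the jaw tip at about 130 mm (±2 mm), and the judging result wasn't shown.

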